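Lock the loose gas filter cartridge into its bayonet base

TASK

Three gas filter cartridges stand in square bayonet bases on the lab bench; two are locked, but one was only dropped in: it stands a little prouder and its T-handle lies across the line of its base's tube fittings. Push that cartridge down against its spring, turn it a quarter turn clockwise (seen from above) until its handle is in line with the fittings, and let it spring up into its lock and let go of it. Leave the two locked cartridges alone.

Things in the scene. Friction and masses are not known exactly. Their poses are not given: they have to be found in the camera images.
- cartridge_handle (a point): Loose cartridge: 52 mm steel canister with a black T-handle; centre of its crossbar: 56 mm long (x), 14 thick (y), 20 tall (z up); canister cap 26 mm below. About 0.3 kg. Starts 167 mm above the bench; sprung (3 to 12 N), can be pushed in 20 mm to a hard stop. Turns only when 12 mm or more in (best 14 to 19), only clockwise from above; at 90 degrees (+-12) let go: it springs up to 160 mm, locked.
- purifier_base: The loose cartridge's square aluminium bayonet base, fixed: 90 x 90 x 57 mm, origin at the centre of its underside, z up. Brass tube fittings stick out along its +y and -y, to 72 mm from the centre, 28 mm up. Entry slots at +x and -x, locking notches at +y and -y: the crossbar lies along the base's x (within 4 degrees) when unlocked, as at the start, and along y when locked. End stop just past y.
- neighbour_a: A bystander: an identical base, fixed to the bench, with an identical cartridge already locked in it (handle along y, in line with the tube fittings, its centre 160 mm above the bench). Origin at the centre of the base's underside, axes as for the other base. To be left alone.
- neighbour_b: A second bystander, the same as the first: base with a cartridge already locked. To be left alone.
Not all that is in view belongs to the job. Leave any blue look-alike of the purifier_base alone.

How it is judged:
By the outcome, as a careful person would: the job done as asked, in the order asked, and still so for the second after the job is handed in, with the robot touching nothing.
It also fails if it takes over 32 s, if anything falls off the work surface, if the arm or the gripper's body presses on something with over 40 N, if the wrist force passes 120 N, or if a joint passes its speed limit or range.

ROBOT

A 7-joint arm with a two-finger parallel gripper is mounted at the origin on the work surface. World frame = base frame: x ahead of the robot, y to its left, z up, the work surface at z = 0. Lengths are in m, angles in rad, forces in N, time in s.
With the tool pointing down it reaches from about 0.375 to 0.925 m from the base axis. Payload 3.1 kg.
Tool frame: the origin (TCP) lies at the very end of the fingers, on their centre line; the grasp point (between the pads) lies 19 mm behind it (hold_point_z is the distance from the TCP to the grasp point, in m); z points along the fingers, y is the line along which they close (so a half turn about z gives the same grasp; the last joint's range is limited). The gripper opens to 85 mm and grips with 20 to 120 N. Pads are 22 mm wide; open, the fingers measure 114 mm over their backs; the gripper's body (76 mm by 85 mm) begins 54 mm behind the grasp point. The pads swing forward as they close: fully open they stand 13 mm farther back than shut.
Start: joints at [1.241, 0.383, 0.044, 1.598, -0.018, 1.161, -0.05], TCP at [0.149, -0.633, 0.231] pointing down, gripper open.
Joint ranges: [-2.61, 2.61], [-0.41, 2.15], [-1.48, 1.57], [0, 2.5], [-1.57, 4.71], [0.05, 1.97], [-2.85, 2.85]. Speed limits (rad/s): [2.79, 2.79, 3.14, 3.14, 3.14, 3.14, 3.14].

INTERFACE

Orientations are given as a unit quaternion [x, y, z, w].
In Python, from bench import sense, snapshot, sign_off, hold_point_z gives the robot as it stands.
- The arm moves only by the tool play_rows, never from a script. Its arguments are lists of equal length, an entry for each row: "rotation": the turn, a rotation vector about the tool's x, y, z as a fraction of full scale, a list of three; "delta_pos": the shift along the tool's x, y, z as a fraction of full scale, a list of three; "claw": the opening, from 0 (shut) to 1 (fully open). A call has exactly 8 rows; each row is the pose to reach, as a shift and turn from the pose commanded when the call began, along the tool's axes at that moment, turning the shorter way round; what a row does not reach only later rows make up. Full scale, the value 1, is 100 mm for a shift and pi rad for a turn. A row lasts 1/10 s, in which the tool goes at most 50 mm and 8.59 degrees, less where a joint would pass 70% of its speed; a pose out of reach is approached as far as the arm can. A call with a number of a shift or a turn outside -1 to 1 is refused whole. A call with a gripper value outside its range is refused whole. The fingers move at their own pace and stop on an object; "squeeze" is the grip in N (left out, the last holds). Time passes only in rows, so rows that repeat a pose let the fingers close, or fill a call up. It gives the time, the measured TCP pose, the force, the opening and the grip force at its end, in the units of the state.
- sense(): the state, without advancing time (a new reading comes with each control period).
- snapshot(name): name is "scene" or "top" or "wrist"; returns a dict with "color" (400x640x3 uint8, red, green, blue), "K" (3x3 intrinsics, pixels), "dist" ([k1, k2, p1, p2, k3] as OpenCV has them; the pictures are not rectified), "R" (3x3) and "t" (3): a world point X has camera coordinates R X + t. Camera axes: x right, y down, z forward; pixel columns grow to the right and rows downward; lengths in m; the calibration is good to about 2 mm. A picture is of the moment at which its call begins. There is no depth.
- sign_off(): hands the job in; it is judged then, once.
The state is a dict: "t": time; "joint_positions": joint angles; "joint_velocities": joint speeds; "effort": joint torques, N m; "position": TCP position; "ee_rot": TCP orientation; "wrist_force": force on the tool from outside, world axes, zero at the start; "wrist_torque": the same for the moment, N m; "gripper_width": opening from 0.0 (shut) to 1.0 (fully open); "grasp_force": force on a finger pad.
Only numpy, scipy, OpenCV 4.12 (cv2) and the standard library are available. Lean on these libraries where they do the work, as an engineer would, in place of code of your own. Each camera call takes 0.05 s, during which the arm holds its last target. There are 200 camera calls.

## Working session

There is one attempt and no reset: what is moved stays moved. The work goes in short steps, Python scripts to look and compute and a tool call to move; the robot and the scene stay as the last step left them, time stands still between calls to the robot, and variables do not carry over. Pictures are saved under pics/ and viewed, at most 10 in all, crops included, and the job is handed in when it is done.

Besides the shell and the picture viewer there is one more tool, called after "Request:" as name(argument=value, ...) on one line, values as JSON. play_rows: Moves the arm, as the interface text tells. Its arguments: {"type":"object","properties":{"rotation":{"type":"array","items":{"type":"array","items":{"type":"number","minimum":-1,"maximum":1}}},"delta_pos":{"type":"array","items":{"type":"array","items":{"type":"number","minimum":-1,"maximum":1}}},"claw":{"type":"array","items":{"type":"number"}},"squeeze":{"type":"number"}},"required":["rotation","delta_pos","claw"]}

```bash
mkdir -p pics; python3 - <<'E'
from bench import *
import cv2
for n in ["scene","top"]:
    s=snapshot(n); cv2.imwrite(f"pics/{n}0.png",s["color"][:,:,::-1]); print(n,s["K"],s["dist"],s["R"],s["t"])
s=sense();print(s,hold_point_z)
E
```

```text
scene [[500.86009078   0.         323.23732571]
 [  0.         500.86009078 191.97503599]
 [  0.           0.           1.        ]] [-0.06098278  0.          0.          0.          0.        ] [[ 0.67883965  0.73428167 -0.00267647]
 [ 0.41765376 -0.38911158 -0.82107095]
 [-0.6039388   0.55625768 -0.57081987]] [-0.35893432 -0.0927687   1.46353293]
top [[389.02027178   0.         322.8597142 ]
 [  0.         389.02027178 198.07137364]
 [  0.           0.           1.        ]] [-0.03745928  0.          0.          0.          0.        ] [[-0.00610516 -0.9998375  -0.01696187]
 [-0.98846262  0.0086011  -0.1512206 ]
 [ 0.15134192  0.01584295 -0.9883545 ]] [0.07227    0.50346035 0.94978324]
{'t': 0.1, 'joint_positions': array([ 1.24121012,  0.38376576,  0.04386184,  1.59941983, -0.01788376,
        1.1612316 , -0.04993285]), 'joint_velocities': array([ 9.79422068e-05, -2.25637915e-03, -3.53718995e-04, -4.26224477e-03,
       -7.91272903e-04,  2.64019656e-04, -2.09628271e-04]), 'effort': array([ 2.48964789e-03, -4.34726930e+01,  1.02909934e+00, -2.50451785e+01,
        1.07918287e-02,  5.50561555e-03, -1.02567614e-05]), 'position': array([ 0.14909506, -0.63178019,  0.23000378]), 'ee_rot': array([ 9.93289435e-01,  1.15648693e-01, -2.15920031e-04, -1.19660705e-03]), 'wrist_force': array([-0.36293981,  0.30166581, -0.08617256]), 'wrist_torque': array([ 0.01954228,  0.00568742, -0.0193411 ]), 'grasp_force': 0.0, 'gripper_width': 1.0023008202056978} 0.0187
```

View pics/scene0.png

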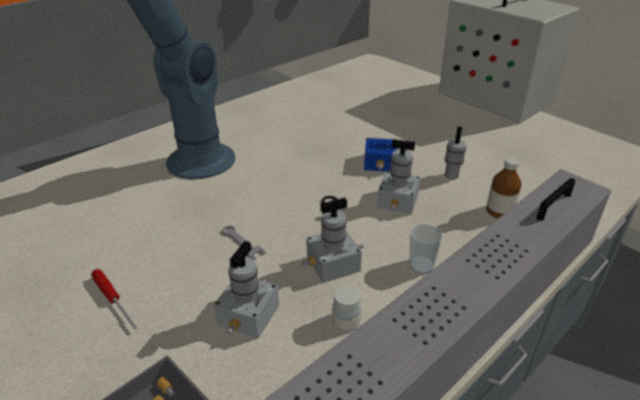

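View pics/top0.png

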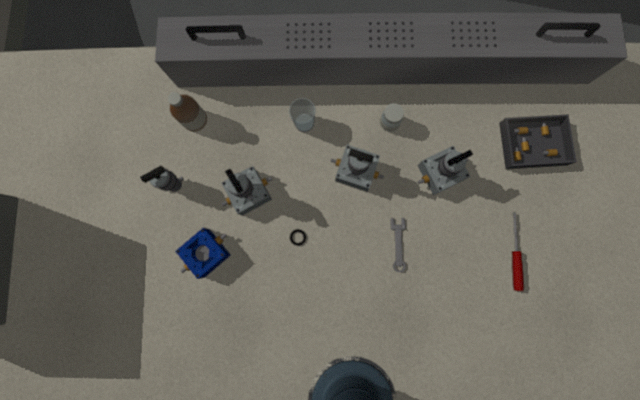

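The top view shows three grey bases, at (246,190), (358,168) and (447,170). Only the left one, at (246,190), has its handle across the line of its brass fittings, so that is the loose cartridge. In the scene view it is at (400,190), with its handle at (403,145).

```bash
cat > h.py <<'E'
import numpy as np,cv2
def ray(s,px):
    u=cv2.undistortPoints(np.array([[px]],float),s["K"],s["dist"])[0,0]
    d=s["R"].T@np.array([u[0],u[1],1]); return -s["R"].T@s["t"],d/np.linalg.norm(d)
def onz(s,px,z):
    c,d=ray(s,px); return c+d*(z-c[2])/d[2]
def tri(a,b):
    A=0;B=0
    for c,d in(a,b):
        P=np.eye(3)-np.outer(d,d);A=A+P;B=B+P@c
    p=np.linalg.solve(A,B); return p,[np.linalg.norm((np.eye(3)-np.outer(d,d))@(p-c)) for c,d in(a,b)]
def blobs(s,box,mask,minA=15):
    x0,y0,x1,y1=box; m=np.zeros(mask.shape,np.uint8); m[y0:y1,x0:x1]=mask[y0:y1,x0:x1]
    out=[]
    for c in cv2.findContours(m,cv2.RETR_EXTERNAL,cv2.CHAIN_APPROX_NONE)[0]:
        if cv2.contourArea(c)>=minA: out.append(cv2.minAreaRect(c))
    return out
E
python3 - <<'E'
from bench import *
from h import *
S=snapshot("scene");T=snapshot("top")
for n,s,b in(("scene",S,(380,130,425,175)),("top",T,(215,155,275,220))):
    c=s["color"]; m=(c.max(2)<45).astype(np.uint8)
    for r in blobs(s,b,m): print(n,r)
    hsv=cv2.cvtColor(c,cv2.COLOR_RGB2HSV)
    br=((hsv[...,1]>110)&(hsv[...,0]<28)&(hsv[...,2]>60)).astype(np.uint8)
    b2=(b[0]-10,b[1]-10,b[2]+15,b[3]+50)
    for r in blobs(s,b2,br,3): print(n,"brass",r, onz(s,r[0],.028))
cr=[cv2.resize(S["color"][120:220,360:440],None,fx=5,fy=5),cv2.resize(T["color"][150:250,210:290],None,fx=5,fy=5)]
cv2.imwrite("pics/crop.png",np.hstack(cr)[:,:,::-1])
E
```

```text
scene ((402.5594482421875, 147.40594482421875), (21.890817642211914, 13.433002471923828), 5.710593223571777)
scene brass ((394.2068786621094, 202.48277282714844), (6.31364107131958, 5.199469566345215), 21.801406860351562) [0.54718985 0.22283673 0.028     ]
scene brass ((379.5, 163.0), (4.0, 5.0), 90.0) [0.39664525 0.33581766 0.028     ]
top ((247.01895141601562, 191.15774536132812), (11.008454322814941, 18.422313690185547), 38.1572265625)
top ((234.38235473632812, 180.4705810546875), (25.55328941345215, 6.345447540283203), 59.03623962402344)
top brass ((218.75003051757812, 239.75003051757812), (6.363960266113281, 4.242640495300293), 45.0) [0.40053809 0.3346516  0.028     ]
top brass ((228.1000213623047, 200.70004272460938), (5.813776969909668, 2.236067771911621), 63.43495178222656) [0.50091105 0.31362362 0.028     ]
top brass ((264.0, 181.5), (5.0, 4.0), 90.0) [0.55049854 0.22126513 0.028     ]
```

View pics/crop.png

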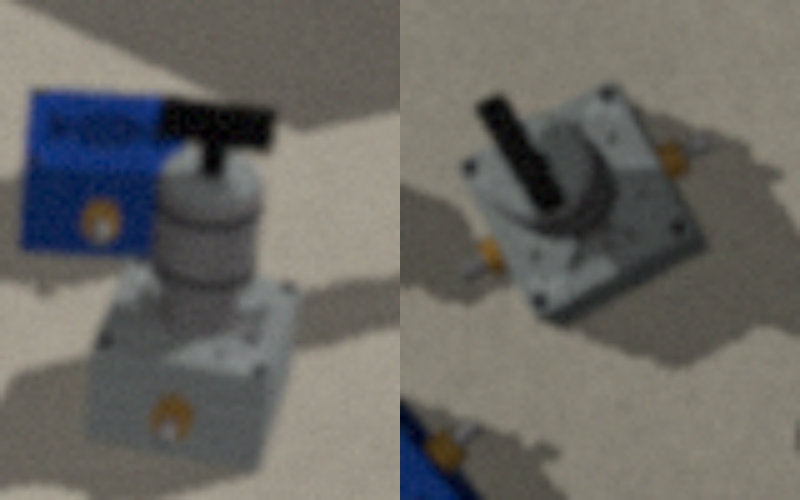

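The crop shows the crossbar across the fitting line. Its centre is near (403,145) in the scene view and (234,180) in the top view. The brass fittings are at (228,201) and (264,181) in the top view.

```bash
python3 - <<'E'
from bench import *
from h import *
S=snapshot("scene");T=snapshot("top")
p,e=tri(ray(S,(403.4,145)),ray(T,(234.1,180.2)));print(p,e)
for z in(.177,.167):print(onz(T,(234.2,180.2),z),onz(S,(403.4,145),z))
a,b=onz(T,(227.5,170),.177),onz(T,(240.5,190.5),.177);print(np.degrees(np.arctan2(*(a-b)[1::-1])),np.linalg.norm(a-b))
from scipy.spatial.transform import Rotation as R
s=sense();r=R.from_quat(s["ee_rot"]);print(r.as_matrix())
print(snapshot("wrist"))if 0 else 0
w=snapshot("wrist");M=r.as_matrix();Rc=w["R"]@M;print("cam in tool",Rc.T, M.T@(-w["R"].T@w["t"]-s["position"]),w["K"])
E
```

```text
[0.52643889 0.26475233 0.16653404] [np.float64(0.0002823866429363064), np.float64(0.0002823866429362972)]
[0.52451424 0.26213548 0.177     ] [0.53766785 0.24937843 0.177     ]
[0.52654221 0.26462934 0.167     ] [0.52685349 0.26376072 0.167     ]
33.11954899887598 0.05552121520782757
[[ 9.73240565e-01  2.29788481e-01 -2.38901667e-04]
 [ 2.29788603e-01 -9.73240175e-01  8.70985445e-04]
 [-3.23662771e-05 -9.02575247e-04 -9.99999592e-01]]
cam in tool [[-1.49719641e-03 -9.64150759e-01 -2.65350849e-01]
 [ 9.99998743e-01 -1.30493691e-03 -9.00839803e-04]
 [ 5.22279261e-04 -2.65351864e-01  9.64151500e-01]] [ 0.06792896 -0.00126245 -0.14184379] [[329.82503747   0.         320.53079564]
 [  0.         329.82503747 200.39406709]
 [  0.           0.           1.        ]]
```

Loose handle: about (0.526, 0.265, 0.1665), with the crossbar at about 30°. I'll travel there along a raised arc.

Request:
play_rows(rotation=[[0,0,0],[0,0,0],[0,0,0],[0,0,0],[0,0,0],[0,0,0],[0,0,0],[0,0,0]], delta_pos=[[0.1,-0.1,-0.12],[0.22,-0.24,-0.25],[0.36,-0.38,-0.4],[0.5,-0.52,-0.54],[0.64,-0.67,-0.68],[0.78,-0.81,-0.8],[0.9,-0.93,-0.9],[0.96,-1,-1]], claw=[1,1,1,1,1,1,1,1], squeeze=80)

```text
t: 1.15
position: [0.2217, -0.5113, 0.3326]
ee_rot: [0.993, 0.117, 0.001, 0.0]
wrist_force: [-0.4, -0.4, 0.4]
gripper_width: 1.002
grasp_force: 0.0
```

Request:
play_rows(rotation=[[0,0,0],[0,0,0],[0,0,0],[0,0,0],[0,0,0],[0,0,0],[0,0,0],[0,0,0]], delta_pos=[[0.1,-0.1,0],[0.22,-0.24,0],[0.36,-0.38,0],[0.5,-0.52,0],[0.64,-0.67,0],[0.78,-0.81,0],[0.9,-0.93,0],[0.96,-1,0]], claw=[1,1,1,1,1,1,1,1])

```text
t: 1.95
position: [0.2912, -0.3914, 0.3303]
ee_rot: [0.993, 0.117, -0.0, -0.001]
wrist_force: [0.5, 0.6, 0.8]
gripper_width: 1.0
grasp_force: 0.0
```

Request:
play_rows(rotation=[[0,0,0],[0,0,0],[0,0,0],[0,0,0],[0,0,0],[0,0,0],[0,0,0],[0,0,0]], delta_pos=[[0.1,-0.1,0],[0.22,-0.24,0],[0.36,-0.38,0],[0.5,-0.52,0],[0.64,-0.67,0],[0.78,-0.81,0],[0.9,-0.93,0],[0.96,-1,0]], claw=[1,1,1,1,1,1,1,1])

```text
t: 2.75
position: [0.3614, -0.2729, 0.331]
ee_rot: [0.993, 0.116, -0.0, -0.0]
wrist_force: [-0.3, -1.2, 1.0]
gripper_width: 1.005
grasp_force: 0.0
```

Request:
play_rows(rotation=[[0,0,0],[0,0,0],[0,0,0],[0,0,0],[0,0,0],[0,0,0],[0,0,0],[0,0,0]], delta_pos=[[0.1,-0.1,0],[0.22,-0.24,0],[0.36,-0.38,0],[0.5,-0.52,0],[0.64,-0.67,0],[0.78,-0.81,0],[0.9,-0.93,0],[0.96,-1,0]], claw=[1,1,1,1,1,1,1,1])

```text
t: 3.55
position: [0.4319, -0.1536, 0.3313]
ee_rot: [0.993, 0.116, 0.0, -0.0]
wrist_force: [0.1, 0.4, -0.2]
gripper_width: 0.997
grasp_force: 0.0
```

Request:
play_rows(rotation=[[0,0,-0.035],[0,0,-0.07],[0,0,-0.105],[0,0,-0.14],[0,0,-0.175],[0,0,-0.21],[0,0,-0.245],[0,0,-0.278]], delta_pos=[[0.06,-0.1,0],[0.12,-0.22,0],[0.18,-0.34,0],[0.24,-0.46,0],[0.3,-0.58,0],[0.36,-0.7,0],[0.42,-0.82,0],[0.47,-0.92,0]], claw=[1,1,1,1,1,1,1,1])

```text
t: 4.35
position: [0.4557, -0.0546, 0.3312]
ee_rot: [0.85, 0.526, -0.0, -0.0]
wrist_force: [-0.8, 0.1, 0.6]
gripper_width: 1.001
grasp_force: 0.0
```

Request:
play_rows(rotation=[[0,0,-0.035],[0,0,-0.07],[0,0,-0.105],[0,0,-0.14],[0,0,-0.175],[0,0,-0.21],[0,0,-0.245],[0,0,-0.278]], delta_pos=[[0.12,-0.03,0],[0.25,-0.06,0],[0.38,-0.09,0],[0.5,-0.12,0],[0.63,-0.15,0],[0.75,-0.18,0],[0.88,-0.21,0],[1,-0.23,0]], claw=[1,1,1,1,1,1,1,1])

```text
t: 5.15
position: [0.4801, 0.0448, 0.3312]
ee_rot: [0.548, 0.836, -0.0, -0.0]
wrist_force: [-0.2, 0.6, 0.2]
gripper_width: 0.995
grasp_force: 0.0
```

Request:
play_rows(rotation=[[0,0,-0.035],[0,0,-0.07],[0,0,-0.105],[0,0,-0.14],[0,0,-0.175],[0,0,-0.21],[0,0,-0.245],[0,0,-0.278]], delta_pos=[[0.1,0.08,0],[0.2,0.16,0],[0.3,0.24,0],[0.41,0.31,0],[0.51,0.39,0],[0.61,0.47,0],[0.72,0.55,0],[0.82,0.62,0]], claw=[1,1,1,1,1,1,1,1])

```text
t: 5.95
position: [0.5048, 0.1446, 0.3311]
ee_rot: [0.143, 0.99, -0.0, -0.0]
wrist_force: [-0.3, 0.1, -0.3]
gripper_width: 0.996
grasp_force: 0.0
```

Request:
play_rows(rotation=[[0,0,-0.033],[0,0,-0.066],[0,0,-0.1],[0,0,-0.133],[0,0,-0.166],[0,0,-0.2],[0,0,-0.23],[0,0,-0.26]], delta_pos=[[0.02,0.12,0],[0.04,0.25,0],[0.06,0.38,0],[0.08,0.5,0],[0.1,0.63,0],[0.12,0.76,0],[0.14,0.88,0],[0.16,1,0]], claw=[1,1,1,1,1,1,1,1])

```text
t: 6.75
position: [0.5182, 0.2447, 0.3309]
ee_rot: [-0.261, 0.965, -0.0, -0.0]
wrist_force: [0.5, -0.9, -0.2]
gripper_width: 1.001
grasp_force: 0.0
```

```bash
python3 - <<'E'
from bench import *
from h import *
w=snapshot("wrist");cv2.imwrite("pics/w1.png",w["color"][:,:,::-1]);np.save("w1.npy",w,allow_pickle=True)
s=sense();print(s["position"],s["joint_positions"],s["ee_rot"])
p=np.array([.5264,.2648,.1665]);print(cv2.projectPoints(p[None],cv2.Rodrigues(w["R"])[0],w["t"],w["K"],w["dist"])[0])
E
```

```text
[0.51768712 0.24738349 0.33104031] [ 0.24757144  0.28115525 -0.91075255  1.62749249  0.22498543  1.34342705
  1.41021315] [-2.64037269e-01  9.64511875e-01  1.06925454e-03  1.43511407e-04]
[[[333.3127518  199.29392013]]]
```

View pics/w1.png

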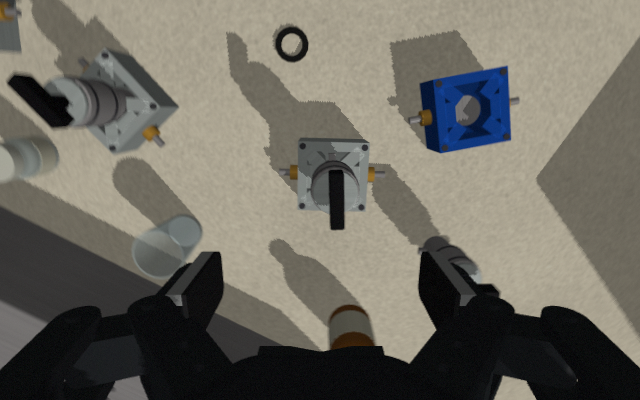

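The wrist view shows the loose crossbar upright at about columns 330–344, rows 170–229. The fittings lie horizontally at row 173, with the blue decoy at the right and a neighbour at the upper left.

```bash
python3 - <<'E'
from h import *
w=np.load("w1.npy",allow_pickle=True).item();c=w["color"]
m=(c.max(2)<40).astype(np.uint8)
for r in blobs(w,(300,150,375,240),m,100):
    print(r); B=cv2.boxPoints(r)
    B=B[np.argsort(B[:,1])]; a,b=B[:2].mean(0),B[2:].mean(0)
    A,Bq=onz(w,a,.177),onz(w,b,.177); print(A,Bq,(A+Bq)/2,np.linalg.norm(A-Bq),np.degrees(np.arctan2(*(Bq-A)[1::-1])))
    print(w["R"]@np.array([.526,.265,.177])+w["t"])
hsv=cv2.cvtColor(c,cv2.COLOR_RGB2HSV)
br=((hsv[...,1]>110)&(hsv[...,0]<28)&(hsv[...,2]>60)).astype(np.uint8)
P=[]
for r in blobs(w,(275,155,390,190),br,8): q=onz(w,r[0],.028);P.append(q);print("brass",r,q)
d=P[0]-P[-1];print(np.degrees(np.arctan2(d[1],d[0])),(P[0]+P[-1])/2)
E
```

```text
((336.0, 199.0), (58.0, 14.0), 90.0)
[0.49924774 0.25099389 0.177     ] [0.54719386 0.27973057 0.177     ] [0.5232208  0.26536223 0.177     ] 0.05589836395854393 30.936514314439563
[0.0126763  0.0014952  0.30727975]
brass ((371.0, 174.0), (14.0, 6.0), 90.0) [0.49932811 0.31478368 0.028     ]
brass ((293.5, 171.5), (13.0, 7.0), 90.0) [0.5497451  0.22138767 0.028     ]
118.3610408154851 [0.52453661 0.26808568 0.028     ]
```

Request:
play_rows(rotation=[[0,0,0],[0,0,0],[0,0,0],[0,0,0],[0,0,0],[0,0,0],[0,0,0],[0,0,0]], delta_pos=[[-0.03,0.03,0.1],[-0.06,0.06,0.25],[-0.1,0.09,0.4],[-0.13,0.11,0.55],[-0.15,0.13,0.7],[-0.15,0.13,0.85],[-0.15,0.13,0.95],[-0.15,0.13,1]], claw=[1,1,1,1,1,1,1,1])

```text
t: 7.6
position: [0.5236, 0.2633, 0.2296]
ee_rot: [-0.26, 0.965, -0.0, -0.001]
wrist_force: [0.2, 0.0, 0.0]
gripper_width: 0.996
grasp_force: 0.0
```

```bash
python3 - <<'E'
from bench import *
from h import *
from scipy.spatial.transform import Rotation as Ro
w=snapshot("wrist");c=w["color"];cv2.imwrite("pics/w2.png",c[:,:,::-1]);s=sense();print(s["position"],s["ee_rot"])
M=Ro.from_quat(s["ee_rot"]).as_matrix()
m=(c.max(2)<40).astype(np.uint8)
for r in blobs(w,(280,120,400,330),m,150):
    B=cv2.boxPoints(r);B=B[np.argsort(B[:,1])]; a,b=B[:2].mean(0),B[2:].mean(0)
    A,Bq=onz(w,a,.177),onz(w,b,.177);mid=(A+Bq)/2;print(r,mid,np.linalg.norm(A-Bq),np.degrees(np.arctan2(*(Bq-A)[1::-1])),"tool offset",M.T@(mid-s["position"]))
E
```

```text
[0.52350152 0.26327802 0.22947706] [-2.60402903e-01  9.65499269e-01 -2.13360490e-04 -1.20201993e-03]
((321.59576416015625, 218.5215301513672), (87.37999725341797, 22.11277961730957), 88.63607025146484) [0.52286039 0.26485886 0.177     ] 0.05725217964559688 31.45307156365591 tool offset [-0.00036837  0.0016776   0.05247668]
```

View pics/w2.png

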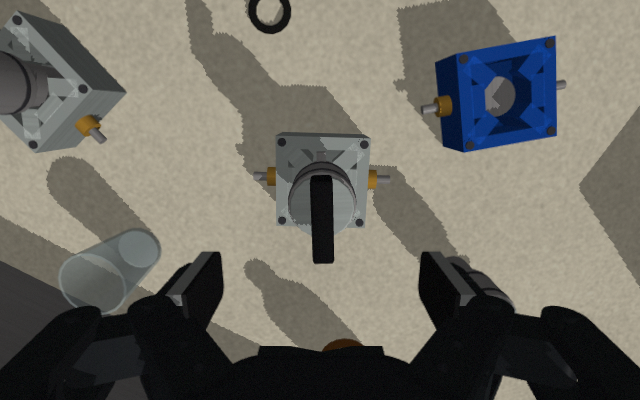

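The close view shows the crossbar at (322,218), centred between the fingers to within about 2 mm. The neighbours are clear. I'll descend and grip.

Request:
play_rows(rotation=[[0,0,0],[0,0,0],[0,0,0],[0,0,0],[0,0,0],[0,0,0],[0,0,0],[0,0,0]], delta_pos=[[0,0.01,0.1],[-0.01,0.015,0.25],[-0.01,0.015,0.4],[-0.01,0.015,0.55],[-0.01,0.015,0.68],[-0.01,0.015,0.76],[-0.01,0.015,0.81],[-0.01,0.015,0.81]], claw=[1,1,1,1,1,1,1,1])

```text
t: 8.45
position: [0.5239, 0.2656, 0.1495]
ee_rot: [-0.261, 0.965, -0.0, -0.001]
wrist_force: [-0.2, -0.4, 0.9]
gripper_width: 0.997
grasp_force: 0.0
```

Request:
play_rows(rotation=[[0,0,0],[0,0,0],[0,0,0],[0,0,0],[0,0,0],[0,0,0],[0,0,0],[0,0,0]], delta_pos=[[0,0,0],[0,0,0],[0,0,0],[0,0,0],[0,0,0],[0,0,0],[0,0,0],[0,0,0]], claw=[0.6,0.4,0.3,0.2,0.1,0,0,0], squeeze=80)

```text
t: 9.25
position: [0.5245, 0.2657, 0.1506]
ee_rot: [-0.26, 0.965, -0.0, 0.0]
wrist_force: [-0.2, -1.1, 2.8]
gripper_width: 0.146
grasp_force: 79.5
```

Request:
play_rows(rotation=[[0,0,0],[0,0,0],[0,0,0],[0,0,0],[0,0,0],[0,0,0],[0,0,0],[0,0,0]], delta_pos=[[0,0,0.03],[0,0,0.06],[0,0,0.09],[0,0,0.12],[0,0,0.15],[0,0,0.17],[0,0,0.17],[0,0,0.17]], claw=[0,0,0,0,0,0,0,0])

```text
t: 10.05
position: [0.5247, 0.2659, 0.1339]
ee_rot: [-0.26, 0.965, -0.0, 0.0]
wrist_force: [-0.3, -2.0, 6.9]
gripper_width: 0.15
grasp_force: 80.2
```

Request:
play_rows(rotation=[[0,0,0.03],[0,0,0.06],[0,0,0.09],[0,0,0.12],[0,0,0.15],[0,0,0.18],[0,0,0.21],[0,0,0.23]], delta_pos=[[0,0,0],[0,0,0],[0,0,0],[0,0,0],[0,0,0],[0,0,0],[0,0,0],[0,0,0]], claw=[0,0,0,0,0,0,0,0])

```text
t: 10.85
position: [0.5251, 0.2667, 0.1344]
ee_rot: [0.099, 0.995, 0.001, 0.001]
wrist_force: [-0.4, -0.8, 7.5]
gripper_width: 0.152
grasp_force: 80.3
```

```bash
python3 -c "
from bench import *
s=sense();print(s['position'],s['ee_rot'],s['wrist_force'],s['wrist_torque'],s['joint_positions'])"
```

```text
[0.5251198  0.26674678 0.13441419] [9.86913917e-02 9.95117237e-01 7.19366760e-04 1.08486532e-03] [-0.35686379 -0.75849235  7.52468681] [-0.22485503  0.19711105  0.08552723] [ 0.00350171  0.45973562 -0.6678853   1.80603637  0.33560574  0.98876249
  0.57253566]
```

Request:
play_rows(rotation=[[0,0,0.035],[0,0,0.075],[0,0,0.115],[0,0,0.155],[0,0,0.195],[0,0,0.23],[0,0,0.26],[0,0,0.28]], delta_pos=[[0,0,0],[0,0,0],[0,0,0],[0,0,0],[0,0,0],[0,0,0],[0,0,0],[0,0,0]], claw=[0,0,0,0,0,0,0,0])

```text
t: 11.65
position: [0.5252, 0.2666, 0.1344]
ee_rot: [0.513, 0.858, 0.001, 0.001]
wrist_force: [-0.8, -0.5, 6.8]
gripper_width: 0.149
grasp_force: 80.3
```

```bash
python3 -c "
from bench import *
import cv2
s=sense();print(s['position'],s['ee_rot'],s['wrist_force'],s['wrist_torque'],s['joint_positions'])
cv2.imwrite('pics/s3.png',cv2.resize(snapshot('scene')['color'][100:240,300:500,::-1],None,fx=3,fy=3))"
```

```text
[0.52520716 0.26659963 0.13443069] [5.13002665e-01 8.58385952e-01 1.07606994e-03 8.16235189e-04] [-0.82946361 -0.52947142  6.84280585] [-0.23690923  0.1440068   0.0495546 ] [-0.13147699  0.42044249 -0.49590535  1.81239899  0.23912636  0.96540498
 -0.23411412]
```

View pics/s3.png

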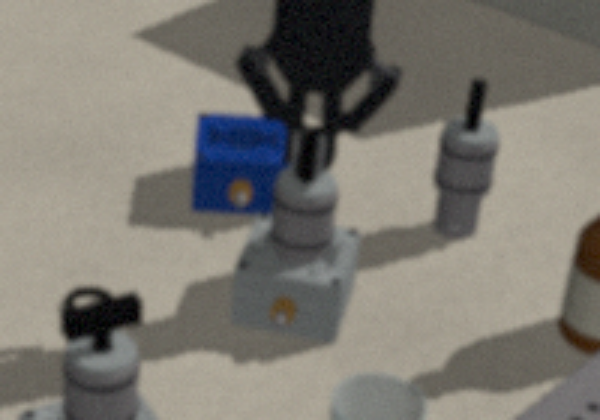

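The view shows the bar at about (312,155) in the crop, now in line with the brass fitting at (285,310). Yaw is 118.3°, matching the fitting line. I'll ease up and release.

Request:
play_rows(rotation=[[0,0,0],[0,0,0],[0,0,0],[0,0,0],[0,0,0],[0,0,0],[0,0,0],[0,0,0]], delta_pos=[[0,0,-0.02],[0,0,-0.04],[0,0,-0.06],[0,0,-0.08],[0,0,-0.085],[0,0,-0.085],[0,0,-0.085],[0,0,-0.085]], claw=[0,0,0,0,0,0,0,0])

```text
t: 12.5
position: [0.525, 0.2664, 0.1421]
ee_rot: [0.512, 0.859, 0.001, 0.0]
wrist_force: [2.3, 0.8, 5.2]
gripper_width: 0.147
grasp_force: 79.8
```

Request:
play_rows(rotation=[[0,0,0],[0,0,0],[0,0,0],[0,0,0],[0,0,0],[0,0,0],[0,0,0],[0,0,0]], delta_pos=[[0,0,0],[0,0,0],[0,0,0],[0,0,0],[0,0,0],[0,0,0],[0,0,0],[0,0,0]], claw=[0.2,0.3,0.4,0.6,0.8,1,1,1])

```text
t: 13.3
position: [0.5243, 0.2658, 0.1419]
ee_rot: [0.512, 0.859, 0.0, 0.0]
wrist_force: [-0.9, -0.3, 0.4]
gripper_width: 0.997
grasp_force: 0.0
```

Request:
play_rows(rotation=[[0,0,0],[0,0,0],[0,0,0],[0,0,0],[0,0,0],[0,0,0],[0,0,0],[0,0,0]], delta_pos=[[0,0,-0.05],[0,0,-0.15],[0,0,-0.3],[0,0,-0.45],[0,0,-0.6],[0,0,-0.75],[0,0,-0.9],[0,0,-1]], claw=[1,1,1,1,1,1,1,1])

```text
t: 14.1
position: [0.5249, 0.2662, 0.244]
ee_rot: [0.512, 0.859, 0.001, 0.001]
wrist_force: [0.3, 0.1, 1.2]
gripper_width: 0.997
grasp_force: 0.0
```

```bash
python3 - <<'E'
from bench import *
from h import *
S=snapshot("scene");w=snapshot("wrist");c=w["color"];s=sense();print(s["position"],s["wrist_force"])
m=(c.max(2)<40).astype(np.uint8)
for r in blobs(w,(260,100,400,300),m,150):
    B=cv2.boxPoints(r);B=B[np.argsort(B[:,1])]; a,b=B[:2].mean(0),B[2:].mean(0)
    A,Bq=onz(w,a,.17),onz(w,b,.17);print(r,(A+Bq)/2,np.linalg.norm(A-Bq),np.degrees(np.arctan2(*(Bq-A)[1::-1])))
a=cv2.resize(c,(480,300));b=cv2.resize(S["color"][100:240,340:480],(300,300));cv2.imwrite("pics/f.png",np.hstack([a,b])[:,:,::-1])
E
```

```text
[0.52539982 0.26653053 0.2441817 ] [ 0.44521861 -0.28346728  0.51772955]
((318.5, 205.5), (79.0, 19.0), 90.0) [0.52377675 0.27006815 0.17      ] 0.056552746698416326 -61.78103655153518
```

View pics/f.png

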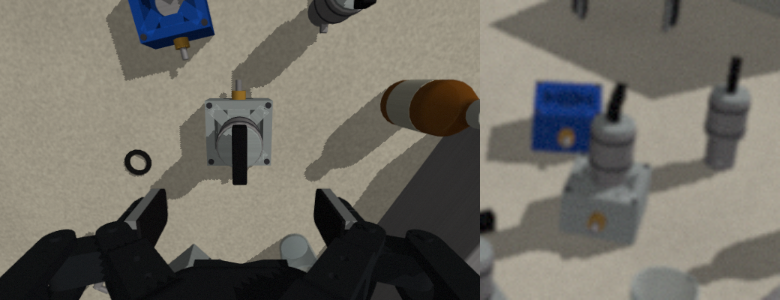

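The final view shows the bar at (240,155), in line with the brass fitting at (238,95), and the gripper clear. I'll check its height by triangulation before handing in.

```bash
python3 - <<'E'
from bench import *
from h import *
S=snapshot("scene");w=snapshot("wrist")
m=(S["color"].max(2)<45).astype(np.uint8)
for r in blobs(S,(393,132,420,162),m,15):
    print(r,tri(ray(S,r[0]),ray(w,(318.5,205.5))))
# far-end top corner estimate: bar's length ends, by projection at locked/unsprung heights
for z in(.147,.160,.167):
    d=np.array([.473,-.881,0])*.028;P=np.array([[.5248,.267,z+.01]]);P=np.vstack([P+d,P-d,P-[0,0,.01]])
    print(z,cv2.projectPoints(P,cv2.Rodrigues(S["R"])[0],S["t"],S["K"],S["dist"])[0].reshape(-1,2).round(1).tolist())
E
```

```text
((402.8077392578125, 147.46153259277344), (5.295135498046875, 17.846567153930664), 11.309932708740234) (array([0.52336151, 0.26743486, 0.15730492]), [np.float64(0.00024394386050019458), np.float64(0.00024394386050019068)])
0.147 [[400.9, 153.4], [405.5, 142.5], [402.9, 151.5]]
0.16 [[401.3, 148.7], [406.0, 137.8], [403.4, 146.8]]
0.167 [[401.6, 146.1], [406.3, 135.3], [403.6, 144.2]]
```

The measured height is about 0.158–0.16 m, which matches the locked height.

```bash
python3 -c "
from bench import *
print(sign_off())"
```

```text
the job is handed in; nothing more can be done
None
```

I pushed the loose cartridge in about 16 mm, turned it a quarter turn clockwise and released it into its lock. Its handle is now in line with the fittings at about 158–160 mm, the gripper is clear, the neighbours were left alone, and I handed the job in about 14 s into the 32 s limit.

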